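Rock the pendulum angle gauge on the stud to its mark

ROBOT

A 7-joint arm with a two-finger parallel gripper is mounted at the origin on a cart in front of the work surface, level with it; the furniture and walls round the work are solid. World frame = base frame: x ahead of the robot, y to its left, z up, the work surface at z = 0. Lengths are in mm, angles in rad, forces in N, time in s.
With the tool pointing down it reaches from about 400 to 875 mm from the base axis. Payload 4.4 kg.
Tool frame: the origin (TCP) lies between the finger pads, 19 mm behind the fingertips; this is the grasp point; z points along the fingers, y is the direction in which the jaws open and shut (so a half turn about z gives the same grasp; the last joint's range is limited). The gripper opens to 85 mm and grips with 20 to 120 N. Pads are 22 mm wide; open, the fingers measure 114 mm over their backs; the gripper's body (76 mm by 85 mm) begins 54 mm behind the grasp point. The pads swing forward as they close: fully open they stand 13 mm farther back than shut.
Start: joints at [1.141, 0.628, 0.038, 1.517, -0.027, 0.996, -0.02], TCP at [231.316, -607.462, 250.013] pointing down, gripper open.
Joint ranges: [-3.06, 3.06], [-0.37, 2.12], [-1.25, 1.32], [0.18, 2.47], [-1.1, 4.24], [0.23, 1.98], [-2.94, 2.94]. Speed limits (rad/s): [2.57, 2.57, 3.14, 3.14, 3.14, 3.14, 3.14].

INTERFACE

Orientations are given as [roll, pitch, yaw] about the fixed x, y, z axes, in that order (R = Rz(yaw) Ry(pitch) Rx(roll)).
In Python, from bench import r gives the robot as it stands.
- The arm moves only by the tool apply_moves, never from a script. Its argument "increments" is a list of rows, each a list of 5 numbers: the shift along the tool's x, y, z in m, then the turn about the tool's z in degrees, then the finger opening in m, from 0 to 0.0854. A call has 1 to 12 rows; each row shifts and turns the pose as measured when the row begins, along the tool's axes as they then stand; what a row does not reach is not made up. A row lasts 1/12 s, in which the tool goes at most 41.7 mm and 7.16 degrees, less where a joint would pass 70% of its speed; a pose out of reach is approached as far as the arm can. A call is refused whole if a number of a shift passes 0.0417 or a number of a turn 7.16, either way. A call with a gripper value outside its range is refused whole. The fingers move at their own pace and stop on an object; "newtons" is the grip in N (left out, the last holds). Time passes only in rows, so rows that do not move let the fingers close. It gives the time, the measured TCP pose, the force and the opening at its end, in the units of the state.
- r.sense(): the state, without advancing time (a new reading comes with each control period).
- r.get_image(name): name is "scene" or "side" or "wrist"; returns (picture, depth): 384x512x3 uint8, blue, green, red; 384x512 float32, mm along the optical axis (not along the pixel's ray), 0 where there is no reading.
- r.calibration(name): a dict with "vertical_fov" (degrees; the focal length in pixels is half the picture's height over the tangent of half this angle, whatever the lens; pixels are square), "cx", "cy" (the principal point, pixels), "rvec" (rotation vector, rad) and "tvec" (3), from world to camera coordinates, as OpenCV has them; the wrist camera has in their place "T_tool_cam" (4x4, takes a point from camera to tool coordinates, whose origin is the TCP and whose axes are the flange's). Camera axes: x right, y down, z forward; pixel columns grow to the right and rows downward; lengths in mm; the calibration is good to about 2 mm. A picture is of the moment at which its call begins: read the wrist's pose just before it. calibration takes no time and is no camera call.
- r.finish_job(): hands the job in, once; it reports no verdict.
Trained networks look in the newest picture that a camera, given by its name, has taken for a name from the list of things; names that differ only in an ending like _2 or _b are one class to them, and where a whole thing is asked for, a point or a joint stands for the part that bears it (a point fixed in the world has none). Each returns a list of dicts, best first, with "score" (0 to 1); they miss things now and then, are a little off and sometimes report something else, mostly with a low value. They report only what shows in the picture. A call takes as long as a camera call. They do not tell look-alikes from the thing itself.
- r.spot_in(camera, query): "at" ([x, y, z] in mm, in world coordinates, good to about 4 mm: the middle of the surface that is visible of it).
- r.place_of(camera, query): "at" ([x, y, z] in mm, in world coordinates, good to about 4 mm: a listed point, or the origin of a listed thing).
The state is a dict: "clock": time; "joints": joint angles; "qvel": joint speeds; "joint_torque": joint torques, N m; "tcp_pos": TCP position; "orientation": TCP orientation; "force": force on the tool from outside, world axes, zero at the start; "ft_torque": the same for the moment, N m; "grip_width": opening from 0.0 (shut) to 1.0 (fully open).
Only numpy, scipy, OpenCV 4.12 (cv2) and the standard library are available. Lean on these libraries where they do the work, as an engineer would, in place of code of your own. Each camera call takes 0.05 s, during which the arm holds its last target. There are 200 camera calls.

TASK

Hang the pendulum angle gauge by its round eye on the headed stud of the stand, so that the eye's upper edge rests on the stud. Then, holding the gauge by its black grip, rock it sideways on the stud until its swinging pointer settles on the set mark, and finish like that: still holding the gauge there, resting on the stud, with the pointer still. Leave the other things on the worktop where they are.

Things in the scene. Friction and masses are not known exactly. Their poses are not given: they have to be found in the camera images.
- gauge: pendulum angle gauge, loose, 0.35-0.5 kg, stands on its foot; origin: centre of the underside; z up, face (scale, pointer) to -x. Dark foot 58 (x) x 76 (y) x 12 mm; plate 8 x 116 mm up to z=120; eye plate 10 x 56 mm, z=117-173, with a 32 mm round hole through it along x (the eye); black flat-sided grip 16 (x) x 24 (y) mm, z=172-224, to be pinched across y
- gauge_eye (a point): centre of the gauge's eye (32 mm hole, its axis along the gauge's x), 145 mm above the foot's underside, on the gauge's centre line
- gauge_grip (a point): place to pinch the gauge's black grip, on its centre line, 202 mm above the foot's underside and 57 mm above the eye's centre
- stud: level steel pin, 12 mm thick, on the stand, pointing along its own -x, z up; origin on its axis, 185 mm above the worktop, where the gauge should hang. 17 mm head ends at x=-36 mm; 20 mm collar at x=55, then a column (x 60-86, 32 wide, 208 high) on a 12 mm base plate (x>50). Sprung seat: yields straight down from 1.4 N, 0.8 N/mm, stop after 8 mm. Gauge hung: eye centre 10 mm below the axis
- pointer (a joint): angle (rad) of the freely swinging pendulum pointer relative to the gauge, pivot 108 mm above the foot's underside; 0 = along the gauge's centre line, positive = tip towards gauge +y. It hangs plumb: leaning the gauge's top towards its +y by some angle makes it read plus that angle. Settles in about 2 s
- mark (a joint): angle of the set mark about the same pivot and with the same sign as the pointer, rad; the mark stays where it is set, 9 to 23 degrees to the +y side. The pointer is on the mark when both angles are equal
- pointer_tip (a point): tip of the black pointer, 66 mm from its pivot
- mark_tip (a point): point of the set mark (a dark house-shaped tab at the rim of the scale), given at the pointer tip's radius: where the pointer tip should come to rest
- tape_roll: bystander: black roll of tape lying flat, 59 mm across, 19 mm high; origin under its centre
- sample_cup: bystander: sample cup with white lid, 52 mm across, 64 mm high; origin under its centre
- coupon: bystander: pale flat dog-bone test coupon, 96 x 25 x 8 mm; origin under its centre
Mind the look-alikes: they are no part of the job. There is more than one size of the gauge; the one meant has the size given above.

How it is judged (in metres and radians):
On the way, in this order (a step that is already met when the one before it is completed fails the run):
1. the gauge hangs by its eye on the stud (x of gauge_eye in the frame of stud between -0.026 and 0.05 m and y of gauge_eye in the frame of stud between -0.009 and 0.009 m and z of gauge_eye in the frame of stud between -0.014 and -0.004 m and contact force between gauge and stud above 0.5 N), for 0.2 s.
2. after that, the gauge is rocked until its pointer settles on the mark (all of step 1 and distance between pointer_tip and mark_tip below 0.0045 m and velocity of joint pointer between -0.12 and 0.12 rad/s), for 0.3 s.
At the end, for the whole second after the job is handed in: Fingers hold the grip (over 1 N, TCP within 4 cm of gauge_grip); its eye rests on the stud between head and column (over 0.5 N; eye centre 4-14 mm below stud axis, 9 mm sideways, axes within 14 deg); gauge and pointer are still, pointer tip within 4.5 mm (4 degrees) of the mark (all of step 2 and angle between the x axis of gauge and the x axis of stud, either way round below 0.25 rad and linear speed of gauge below 0.02 m/s and contact force between the fingers and gauge above 1 N and distance between the grasp point and gauge_grip below 0.04 m); the arm keeps its last pose, push and grip.
It fails at once if the roll of tape is moved (over 3 cm) (distance of tape_roll from where it was at the start of the episode above 0.03 m).
It fails at once if the sample cup is moved (over 3 cm) (distance of sample_cup from where it was at the start of the episode above 0.03 m).
It fails at once if the test coupon is moved (over 3 cm) (distance of coupon from where it was at the start of the episode above 0.03 m).
It also fails if it takes over 51 s, if anything falls off the work surface, if the arm or the gripper's body presses on something with over 40 N, if the wrist force passes 120 N, or if a joint passes its speed limit or range.

## Working session

There is one attempt and no reset: what is moved stays moved. The work goes in short steps, Python scripts to look and compute and a tool call to move; the robot and the scene stay as the last step left them, time stands still between calls to the robot, and variables do not carry over. Pictures are saved under pics/ and viewed, about 8 in all and at most 12, crops included, and the job is handed in when it is done.

Besides the shell and the picture viewer there is one more tool, called as name(argument=value, ...) on one line, values as JSON. apply_moves: Moves the arm, as the interface text tells. Its arguments: {"type":"object","properties":{"increments":{"type":"array"},"newtons":{"type":"number"}},"required":["increments"]}

```bash
mkdir -p pics; ls
cat > h.py <<'E'
import numpy as np, cv2
from bench import r
from scipy.spatial.transform import Rotation as R
def K(name):
    c=r.calibration(name); f=192/np.tan(np.radians(c["vertical_fov"])/2); return c,f
def snap(name,fn=None):
    s=r.sense(); im,d=r.get_image(name)
    if fn: cv2.imwrite('pics/'+fn,im)
    return s,im,d
def cam2world(name,s=None):
    c,f=K(name)
    if "T_tool_cam" in c:
        T=np.eye(4);T[:3,:3]=R.from_euler('xyz',s["orientation"]).as_matrix();T[:3,3]=s["tcp_pos"]
        return T@np.array(c["T_tool_cam"]),f,c
    M=np.eye(4);M[:3,:3]=cv2.Rodrigues(np.array(c["rvec"],float))[0];M[:3,3]=np.ravel(c["tvec"])
    return np.linalg.inv(M),f,c
def pts(name,s,d,uv):
    T,f,c=cam2world(name,s); uv=np.atleast_2d(uv).astype(float); z=np.array([d[int(v),int(u)] for u,v in uv])
    P=np.c_[(uv[:,0]-c["cx"])/f*z,(uv[:,1]-c["cy"])/f*z,z,np.ones(len(z))]
    return (P@T.T)[:,:3]
E
python3 - <<'E'
from h import *
s,im,d=snap("scene","sc.png"); s,im2,d2=snap("side","sd.png")
cv2.imwrite('pics/both.png',cv2.resize(np.vstack([im,im2]),(0,0),fx=.78,fy=.78)[:600])
print(s)
for cam in("scene","side"):
  print(r.calibration(cam))
  for q in("gauge","gauge_eye","gauge_grip","stud","pointer_tip","mark_tip","tape_roll","sample_cup","coupon"):
    print(cam,q,[(np.round(x["at"]).tolist(),round(x["score"],2)) for x in r.place_of(cam,q)])
E
```

```text
pics
{'clock': 0.05, 'joints': array([ 1.14120835,  0.62935468,  0.03841051,  1.51837665, -0.02698345,
        0.99629366, -0.01996814]), 'qvel': array([-0.0014042 , -0.00189905,  0.00126173, -0.00070573, -0.00017324,
        0.00047418, -0.00030066]), 'joint_torque': array([ 2.33312043e-03, -5.65043342e+01,  1.23155594e+00, -1.94193113e+01,
        1.12226655e-02,  5.34972220e-03, -1.73132139e-05]), 'tcp_pos': array([ 231.109454  , -606.89093131,  249.0801742 ]), 'orientation': array([-3.13967757e+00,  2.12660299e-05,  3.63854105e-01]), 'force': array([-0.09088327,  0.08240759,  0.20173028]), 'ft_torque': array([ 0.02930985, -0.01170792,  0.08956389]), 'grip_width': 1.0004771815120663}
{'vertical_fov': 57.955326698954806, 'cx': 253.85048007517446, 'cy': 188.06494961758506, 'rvec': array([ 1.13392738, -2.13258634,  1.1962054 ]), 'tvec': array([327.33161718, 320.27471138, 594.96222104])}
scene gauge [([629.0, 64.0, 4.0], 0.93), ([599.0, 194.0, 1.0], 0.68)]
scene gauge_eye [([602.0, 194.0, 145.0], 0.77), ([633.0, 61.0, 100.0], 0.55)]
scene gauge_grip [([635.0, 65.0, 138.0], 0.93), ([60
[... 365 characters left out ...]
00.0, 224.0, 44.0], 0.32)]
{'vertical_fov': 50.83800743097022, 'cx': 246.3169874511296, 'cy': 194.0700912663887, 'rvec': array([ 2.00617307, -0.01114671, -0.02876295]), 'tvec': array([-489.73380725,  178.47060617, 1022.40393033])}
side gauge [([600.0, 194.0, -1.0], 0.93), ([634.0, 62.0, 1.0], 0.74)]
side gauge_eye [([600.0, 194.0, 149.0], 0.76), ([636.0, 62.0, 102.0], 0.69)]
side gauge_grip [([602.0, 197.0, 202.0], 0.88), ([635.0, 61.0, 138.0], 0.79)]
side stud [([576.0, -188.0, 189.0], 0.56)]
side pointer_tip []
side mark_tip []
side tape_roll [([407.0, -33.0, 0.0], 0.75), ([601.0, 193.0, 149.0], 0.41)]
side sample_cup [([414.0, 324.0, 2.0], 0.59)]
side coupon [([394.0, -220.0, 2.0], 0.85)]
```

View pics/both.png

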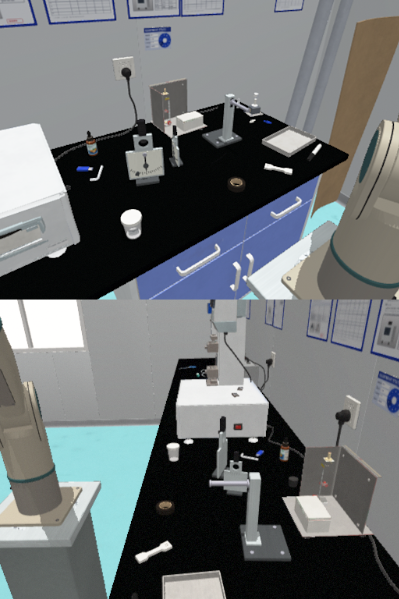

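Run:
```python
from h import *
T,f,c=cam2world("scene");print(T.round(2))
T,f,c=cam2world("side");print(T.round(2))
a=cv2.imread('pics/sc.png')
def px(p):
    T,f,c=cam2world("scene"); q=np.linalg.inv(T)@np.r_[p,1]; return q[0]/q[2]*f+c["cx"],q[1]/q[2]*f+c["cy"]
for n,p in dict(gauge=(600,195,100),small=(634,62,80),stud=(575,-187,185)).items(): print(n,px(p))
# point clouds
s,im,d=snap("scene")
vv,uu=np.mgrid[0:384,0:512]; ok=d.ravel()>0
uv=np.c_[uu.ravel(),vv.ravel()][ok]; P=pts("scene",s,d,uv)
np.save('P.npy',np.c_[P,uv])
def sel(x0,x1,y0,y1,z0,z1): 
    m=(P[:,0]>x0)&(P[:,0]<x1)&(P[:,1]>y0)&(P[:,1]<y1)&(P[:,2]>z0)&(P[:,2]<z1); return P[m]
for nm,b in dict(plate=(560,640,120,260,20,115),grip=(560,640,150,240,178,222),col=(560,720,-260,-120,20,170),colhi=(500,720,-260,-120,170,230),).items():
    q=sel(*b); print(nm,len(q),np.percentile(q,[2,50,98],axis=0).round(1).tolist())
    xy=q[:,:2]; 
    vx,vy,x0,y0=cv2.fitLine(xy.astype(np.float32),cv2.DIST_HUBER,0,.01,.01).ravel(); print('line',np.degrees(np.arctan2(vy,vx)),x0,y0)
```

```text
[[-5.7000e-01 -4.4000e-01  7.0000e-01 -8.7980e+01]
 [-8.2000e-01  2.9000e-01 -4.9000e-01  4.6683e+02]
 [ 1.0000e-02 -8.5000e-01 -5.3000e-01  5.8140e+02]
 [ 0.0000e+00  0.0000e+00  0.0000e+00  1.0000e+00]]
[[ 1.0000e+00 -2.0000e-02 -2.0000e-02  5.0899e+02]
 [ 1.0000e-02 -4.2000e-01  9.1000e-01 -8.4913e+02]
 [-3.0000e-02 -9.1000e-01 -4.2000e-01  5.8044e+02]
 [ 0.0000e+00  0.0000e+00  0.0000e+00  1.0000e+00]]
gauge (np.float64(185.19740388190468), np.float64(198.75096538907127))
small (np.float64(224.66573289810214), np.float64(184.56021084771345))
stud (np.float64(309.5814159841268), np.float64(137.307575587163))
plate 1427 [[577.7, 145.7, 22.0], [595.0, 200.7, 70.1], [617.1, 249.4, 113.7]]
line 69.59268 596.6422 198.4822
grip 178 [[589.4, 187.1, 178.7], [593.4, 198.8, 200.7], [600.0, 208.8, 221.3]]
line 69.22473 593.802 199.01447
col 555 [[630.7, -201.9, 21.1], [634.7, -177.1, 97.3], [657.3, -169.7, 167.0]]
line 70.0675 635.943 -184.05054
colhi 282 [[536.6, -201.3, 171.8], [632.4, -180.2, 190.1], [655.5, -170.5, 208.7]]
line 3.0529714 602.5024 -179.63466
```

Scene view: the big gauge is at about px (185,199) full-res (eye z 145, so it has the described size). The look-alike, a smaller gauge at (225,185), has its eye at z≈100. The stud stand is at (310,137). Next I'll measure the stud axis and check the chosen gauge in a close crop.

Run:
```python
from h import *
import numpy as np
a=cv2.imread('pics/sc.png'); b=cv2.imread('pics/sd.png')
cv2.imwrite('pics/c1.png',np.hstack([cv2.resize(a[130:260,140:270],(390,390),interpolation=2),cv2.resize(a[90:220,270:400],(390,390),interpolation=2)]))
C=np.load('P.npy')[:,:3]
s,im,d=snap("side")
vv,uu=np.mgrid[0:384,0:512]; ok=d.ravel()>0
uv=np.c_[uu.ravel(),vv.ravel()][ok]; D=pts("side",s,d,uv)
for nm,P in(("scene",C),("side",D)):
    m=(P[:,0]>500)&(P[:,0]<625)&(abs(P[:,1]+187)<40)&(P[:,2]>165)&(P[:,2]<205); q=P[m]
    print(nm,m.sum(),np.percentile(q,[2,50,98],axis=0).round(1).tolist())
    for lo in range(530,620,15):
        k=q[(q[:,0]>=lo)&(q[:,0]<lo+15)]
        if len(k): print(lo,len(k),k.mean(0).round(1),k.min(0).round(1),k.max(0).round(1))
    m=(P[:,0]>600)&(P[:,0]<700)&(abs(P[:,1]+187)<40)&(P[:,2]>206)&(P[:,2]<214); q=P[m]
    if len(q)>5: print('top',len(q),cv2.minAreaRect(q[:,:2].astype(np.float32)),q.mean(0))
    m=(P[:,0]>600)&(P[:,0]<700)&(abs(P[:,1]+187)<40)&(P[:,2]>30)&(P[:,2]<170); q=P[m]
    h,e=np.histogramdd(q[:,:2],bins=[np.arange(600,700,4),np.arange(-227,-147,4)])
    i=np.argwhere(h>6); print([(e[0][x]+2,e[1][y]+2,int(h[x,y])) for x,y in i])
```

```text
scene 112 [[536.4, -188.0, 180.7], [571.6, -180.9, 188.6], [623.3, -176.3, 192.8]]
530 25 [ 538.  -181.6  186.9] [ 534.7 -190.1  179.5] [ 542.4 -174.7  193.2]
545 16 [ 552.  -180.8  188.3] [ 545.8 -187.   182.5] [ 557.9 -177.7  191.6]
560 19 [ 567.2 -181.1  187.8] [ 560.5 -186.   181.6] [ 574.1 -176.9  191.9]
575 16 [ 582.4 -181.8  187.9] [ 576.2 -186.4  181.5] [ 587.8 -178.7  192.1]
590 16 [ 597.2 -181.6  188.2] [ 590.5 -186.7  182.8] [ 604.8 -178.8  193. ]
605 14 [ 612.5 -182.4  187.7] [ 605.8 -186.   182.9] [ 619.5 -179.8  191.8]
top 38 ((644.113037109375, -187.7698211669922), (32.1054801940918, 24.813188552856445), 84.4657974243164) [ 643.0992489  -186.02372975  207.81595662]
[(np.int64(630), np.int64(-197), 10), (np.int64(630), np.int64(-189), 9), (np.int64(630), np.int64(-181), 8), (np.int64(634), np.int64(-201), 23), (np.int64(634), np.int64(-197), 39), (np.int64(634), np.int64(-193), 30), (np.int64(634), np.int64(-189), 27), (np.int64(634), np.int64(-185), 28), (np.int64(634), np.int64(-181), 39), (np.int64(634), np.int64(-177), 32), (np.int64(634), np.int64(-173), 35), (np.i
[... 1023 characters left out ...]
t64(634), np.int64(-205), 104), (np.int64(634), np.int64(-201), 37), (np.int64(634), np.int64(-197), 20), (np.int64(634), np.int64(-193), 15), (np.int64(634), np.int64(-189), 17), (np.int64(634), np.int64(-185), 19), (np.int64(634), np.int64(-181), 17), (np.int64(634), np.int64(-177), 9), (np.int64(638), np.int64(-209), 13), (np.int64(638), np.int64(-205), 109), (np.int64(642), np.int64(-209), 13), (np.int64(642), np.int64(-205), 108), (np.int64(646), np.int64(-209), 19), (np.int64(646), np.int64(-205), 109), (np.int64(650), np.int64(-209), 18), (np.int64(650), np.int64(-205), 100), (np.int64(654), np.int64(-209), 21), (np.int64(654), np.int64(-205), 99), (np.int64(658), np.int64(-205), 47)]
```

View pics/c1.png

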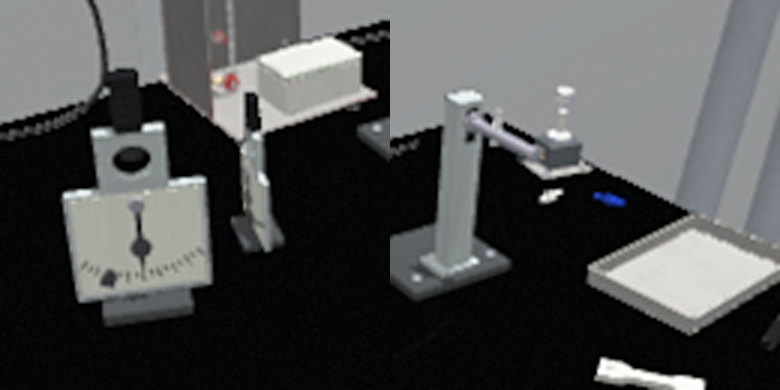

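Left: the large gauge, with the pointer near the centre and the dark mark tab at (109,279), which is +y as seen from the front. Right: the stud pointing towards the robot. I chose the large gauge. I will pinch the grip across its x, so the gauge can turn in the pads about the stud axis.

```bash
cat > plan.py <<'E'
from h import *
import sys
def plan(target,n,w):
    x,y,z,yaw=target; s=r.sense(); p=np.array(s["tcp_pos"]); o=s["orientation"]
    y0=np.degrees(o[2]); dy=(yaw-y0+180)%360-180; rows=[]
    dp=(np.array([x,y,z])-p)/n/1000
    for i in range(n):
        M=R.from_euler('xyz',[o[0],o[1],np.radians(y0+dy*i/n)]).as_matrix()
        rows.append([*(M.T@dp).round(4).tolist(),round(-dy/n,2),w])
    print(s["clock"],p.round(1),np.degrees(o).round(2)); print(rows)
if __name__=="__main__":
    a=[float(v) for v in sys.argv[1:]]; plan(a[:4],int(a[4]),a[5])
E
python3 plan.py 600 196 300 69.6 24 0.085
```

```text
1.1 [ 231.3 -607.4  250. ] [180.    -0.    20.85]
[[0.0263, -0.0258, -0.0021, np.float64(-2.03), 0.085], [0.0272, -0.0249, -0.0021, np.float64(-2.03), 0.085], [0.028, -0.0239, -0.0021, np.float64(-2.03), 0.085], [0.0289, -0.0229, -0.0021, np.float64(-2.03), 0.085], [0.0297, -0.0218, -0.0021, np.float64(-2.03), 0.085], [0.0304, -0.0208, -0.0021, np.float64(-2.03), 0.085], [0.0311, -0.0197, -0.0021, np.float64(-2.03), 0.085], [0.0318, -0.0186, -0.0021, np.float64(-2.03), 0.085], [0.0324, -0.0174, -0.0021, np.float64(-2.03), 0.085], [0.033, -0.0163, -0.0021, np.float64(-2.03), 0.085], [0.0336, -0.0151, -0.0021, np.float64(-2.03), 0.085], [0.0341, -0.0139, -0.0021, np.float64(-2.03), 0.085], [0.0346, -0.0127, -0.0021, np.float64(-2.03), 0.085], [0.035, -0.0114, -0.0021, np.float64(-2.03), 0.085], [0.0354, -0.0102, -0.0021, np.float64(-2.03), 0.085], [0.0357, -0.0089, -0.0021, np.float64(-2.03), 0.085], [0.036, -0.0077, -0.0021, np.float64(-2.03), 0.085], [0.0363, -0.0064, -0.0021, np.float64(-2.03), 0.085], [0.0365, -0.0051, -0.0021, np.float64(-2.03), 0.085], [0.0366, -0.0038, -0.0021, np.float64(-2.03), 0.085], [0.0367, -0.0025, -0.0021, np.float64(-2.03), 0.085], [0.0368, -0.0012, -0.0021, np.float64(-2.03), 0.085], [0.0368, 0.0001, -0.0021, np.float64(-2.03), 0.085], [0.0368, 0.0014, -0.0021, np.float64(-2.03), 0.085]]
```

apply_moves(increments=[[0.026,-0.026,-0.006,-2,0.085],[0.027,-0.025,-0.006,-2,0.085],[0.028,-0.024,-0.006,-2,0.085],[0.029,-0.023,-0.006,-2,0.085],[0.03,-0.022,-0.006,-2,0.085],[0.03,-0.021,-0.006,-2,0.085],[0.031,-0.02,-0.005,-2,0.085],[0.032,-0.019,-0.005,-2,0.085],[0.032,-0.017,-0.004,-2,0.085],[0.033,-0.016,0,-2,0.085],[0.034,-0.015,0,-2,0.085],[0.034,-0.014,0,-2,0.085]])

```text
clock: 2.1
tcp_pos: [416.5, -197.6, 299.8]
orientation: [3.134, 0.006, 0.784]
force: [-0.1, -0.2, 1.0]
grip_width: 0.999
```

```bash
sed -i 's/round(-dy\/n,2)/float(round(-dy\/n,1))/; s/round(4)/round(3)/' plan.py; python3 plan.py 600 196 300 69.6 14 0.085
```

```text
2.1 [ 416.5 -197.6  299.8] [179.54   0.36  44.91]
[[0.029, -0.011, -0.0, -1.8, 0.085], [0.029, -0.01, -0.0, -1.8, 0.085], [0.03, -0.009, -0.0, -1.8, 0.085], [0.03, -0.008, -0.0, -1.8, 0.085], [0.03, -0.007, -0.0, -1.8, 0.085], [0.03, -0.006, -0.0, -1.8, 0.085], [0.031, -0.005, -0.0, -1.8, 0.085], [0.031, -0.004, -0.0, -1.8, 0.085], [0.031, -0.003, -0.0, -1.8, 0.085], [0.031, -0.002, -0.0, -1.8, 0.085], [0.031, -0.001, -0.0, -1.8, 0.085], [0.031, -0.0, -0.0, -1.8, 0.085], [0.031, 0.001, -0.0, -1.8, 0.085], [0.031, 0.002, -0.0, -1.8, 0.085]]
```

apply_moves(increments=[[0.034,-0.013,0,-2.1,0.085],[0.034,-0.011,0,-2.1,0.085],[0.035,-0.01,0,-2.1,0.085],[0.035,-0.009,0,-2.1,0.085],[0.035,-0.007,0,-2.1,0.085],[0.036,-0.006,0,-2.1,0.085],[0.036,-0.005,0,-2.1,0.085],[0.036,-0.003,0,-2.1,0.085],[0.036,-0.002,0,-2.1,0.085],[0.036,-0.001,0,-2.1,0.085],[0.036,0.001,0,-2,0.085],[0.036,0.002,0,-2,0.085]])

```text
clock: 3.1
tcp_pos: [602.4, 217.5, 299.8]
orientation: [3.128, 0.009, 1.241]
force: [0.5, -0.5, -0.3]
grip_width: 0.994
```

Run:
```python
from h import *
s,im,d=snap("wrist","w1.png")
T,f,c=cam2world("wrist",s); print(s["clock"],np.round(s["tcp_pos"],1),np.degrees(s["orientation"]).round(1)); print(T.round(2))
for q in("gauge","gauge_eye","gauge_grip"): print(q,[(np.round(x["at"]).tolist(),round(x["score"],2)) for x in r.place_of("wrist",q)])
vv,uu=np.mgrid[0:384,0:512]; ok=d.ravel()>0
P=pts("wrist",s,d,np.c_[uu.ravel(),vv.ravel()][ok])
m=(P[:,2]>215)&(P[:,2]<232)&(abs(P[:,0]-600)<45)&(abs(P[:,1]-196)<45); q=P[m]
print(len(q)); 
if len(q)>5: print(cv2.minAreaRect(q[:,:2].astype(np.float32)),q.mean(0))
```

```text
3.1 [602.4 217.5 299.8] [179.2   0.5  71.1]
[[ 9.5000e-01 -3.1000e-01 -9.0000e-02  6.2560e+02]
 [-3.3000e-01 -9.0000e-01 -2.9000e-01  2.8778e+02]
 [ 1.0000e-02  3.0000e-01 -9.5000e-01  4.2262e+02]
 [ 0.0000e+00  0.0000e+00  0.0000e+00  1.0000e+00]]
gauge [([631.0, 63.0, 1.0], 0.96), ([603.0, 196.0, 4.0], 0.86)]
gauge_eye [([636.0, 65.0, 96.0], 0.87), ([600.0, 193.0, 144.0], 0.6)]
gauge_grip [([603.0, 192.0, 200.0], 0.83), ([635.0, 65.0, 138.0], 0.7)]
615
((601.7368774414062, 194.6140594482422), (24.093963623046875, 15.883882522583008), 70.80553436279297) [601.98635899 196.2003578  222.68537614]
```

View pics/w1.png

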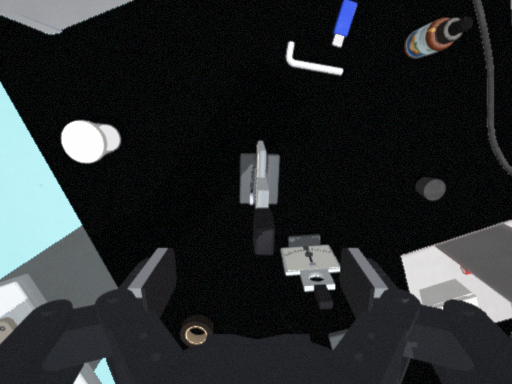

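Wrist view: the gauge stands upright and the grip at (263,230) is centred between the fingers. Its top measures 24.1 x 15.9 mm at (601.7,194.6), which matches. The small gauge at (310,260) is clear.

```bash
python3 plan.py 601.5 195 300 70.5 3 0.085
```

```text
3.3 [601.5 217.1 299.1] [179.31   0.55  71.11]
[[-0.007, 0.002, -0.0, 0.2, 0.085], [-0.007, 0.002, -0.0, 0.2, 0.085], [-0.007, 0.002, -0.0, 0.2, 0.085]]
```

apply_moves(increments=[[-0.007,0.002,0,0.2,0.085],[-0.007,0.002,0,0.2,0.085],[-0.007,0.002,0,0.2,0.085],[0,0,0.015,0,0.085],[0,0,0.015,0,0.085],[0,0,0.015,0,0.085],[0,0,0.015,0,0.085],[0,0,0.015,0,0.085],[0,0,0.01,0,0.085],[0,0,0.004,0,0.085]])

```text
clock: 4.13
tcp_pos: [603.1, 168.8, 212.4]
orientation: [3.118, 0.016, 1.203]
force: [0.2, -0.4, -0.1]
grip_width: 0.993
```

```bash
python3 plan.py 601.5 195 208 70.5 1 0.085
```

```text
4.1333 [603.1 168.8 212.4] [178.66   0.91  68.9 ]
[[0.024, -0.011, 0.004, -1.6, 0.085]]
```

apply_moves(increments=[[0.012,-0.006,0,-0.8,0.085]])

```text
clock: 4.22
tcp_pos: [602.2, 177.0, 211.4]
orientation: [3.118, 0.021, 1.211]
force: [0.1, -0.2, 0.0]
grip_width: 0.997
```

apply_moves(increments=[[0,0,0,0,0.085]])

```text
clock: 4.3
tcp_pos: [601.6, 180.3, 211.9]
orientation: [3.119, 0.017, 1.214]
force: [0.2, 1.8, 1.0]
grip_width: 0.994
```

apply_moves(increments=[[0,0,0,0,0.085]])

```text
clock: 4.38
tcp_pos: [602.0, 180.3, 212.5]
orientation: [3.118, 0.017, 1.214]
force: [-0.9, -1.0, 0.6]
grip_width: 0.995
```

apply_moves(increments=[[0.007,-0.002,0.002,-1,0.085],[0.007,-0.003,0.002,0,0.085],[0,0,0,0,0.085]])

```text
clock: 4.63
tcp_pos: [603.1, 198.0, 210.1]
orientation: [3.116, 0.014, 1.234]
force: [0.4, 0.6, 0.1]
grip_width: 0.991
```

```bash
python3 plan.py 601.5 195 208 70.5 1 0.085
```

```text
4.6333 [603.1 198.  210.1] [178.52   0.82  70.7 ]
[[-0.003, -0.001, 0.002, 0.2, 0.085]]
```

apply_moves(increments=[[-0.002,0,0.002,0,0.085],[0,0,0,0,0.0],[0,0,0,0,0.0],[0,0,0,0,0.0],[0,0,0,0,0.0],[0,0,0,0,0.0],[0,0,0,0,0.0],[0,0,0,0,0.0]], newtons=40)

```text
clock: 5.3
tcp_pos: [601.0, 197.2, 208.6]
orientation: [3.118, 0.015, 1.235]
force: [-0.7, 1.3, 1.4]
grip_width: 0.184
```

apply_moves(increments=[[0,0,0,0,0.0],[0,0,-0.004,0,0.0],[0,0,-0.008,0,0.0],[0,0,-0.012,0,0.0],[0,0,-0.012,0,0.0],[0,0,-0.012,0,0.0],[0,0,-0.01,0,0.0],[0,0,-0.004,0,0.0],[0,0,0,0,0.0]])

```text
clock: 6.05
tcp_pos: [599.4, 195.7, 271.5]
orientation: [3.12, 0.021, 1.235]
force: [-0.5, -0.1, -4.7]
grip_width: 0.186
```

Run:
```python
from h import *
s=r.sense();print(s["clock"],s["tcp_pos"].round(1),np.degrees(s["orientation"]).round(2),s["force"].round(2),s["grip_width"])
for cam in("scene","side"):
  s,im,d=snap(cam)
  for q in("gauge","gauge_eye","gauge_grip"): print(cam,q,[(np.round(x["at"]).tolist(),round(x["score"],2)) for x in r.place_of(cam,q)])
```

```text
6.05 [599.4 195.7 271.5] [178.78   1.18  70.74] [-0.5  -0.07 -4.71] 0.18602921149955826
scene gauge [([596.0, 192.0, 62.0], 0.75), ([633.0, 63.0, 5.0], 0.72)]
scene gauge_eye [([635.0, 63.0, 98.0], 0.85), ([596.0, 190.0, 209.0], 0.77)]
scene gauge_grip [([599.0, 193.0, 265.0], 0.81), ([636.0, 68.0, 137.0], 0.76), ([411.0, 325.0, 0.0], 0.52)]
side gauge [([601.0, 189.0, 62.0], 0.87), ([633.0, 62.0, 1.0], 0.82)]
side gauge_eye [([636.0, 63.0, 102.0], 0.93), ([596.0, 188.0, 210.0], 0.92), ([394.0, -220.0, 5.0], 0.43)]
side gauge_grip [([598.0, 195.0, 265.0], 0.87), ([633.0, 60.0, 140.0], 0.8)]
```

```bash
python3 plan.py 505 110 266 76 6 0; python3 plan.py 505 -186 258 88.7 12 0
```

```text
6.45 [598.6 195.5 269.8] [178.93   1.28  70.75]
[[-0.019, -0.01, 0.001, -0.9, 0.0], [-0.018, -0.01, 0.001, -0.9, 0.0], [-0.018, -0.011, 0.001, -0.9, 0.0], [-0.018, -0.011, 0.001, -0.9, 0.0], [-0.018, -0.011, 0.001, -0.9, 0.0], [-0.018, -0.011, 0.001, -0.9, 0.0]]
6.45 [598.6 195.5 269.8] [178.93   1.28  70.75]
[[-0.033, 0.003, 0.002, -1.5, 0.0], [-0.033, 0.002, 0.002, -1.5, 0.0], [-0.033, 0.001, 0.002, -1.5, 0.0], [-0.033, 0.001, 0.002, -1.5, 0.0], [-0.033, -0.0, 0.002, -1.5, 0.0], [-0.033, -0.001, 0.002, -1.5, 0.0], [-0.033, -0.002, 0.002, -1.5, 0.0], [-0.033, -0.003, 0.002, -1.5, 0.0], [-0.032, -0.004, 0.002, -1.5, 0.0], [-0.032, -0.005, 0.002, -1.5, 0.0], [-0.032, -0.005, 0.002, -1.5, 0.0], [-0.032, -0.006, 0.002, -1.5, 0.0]]
```

apply_moves(increments=[[-0.005,-0.01,0,-0.5,0],[-0.01,-0.015,0,-1,0],[-0.012,-0.018,0,-1,0],[-0.015,-0.018,0,-1,0],[-0.018,-0.014,0,-1,0],[-0.018,-0.008,0,-1,0],[-0.018,-0.003,0,-1,0],[-0.018,0,0,-1,0],[-0.018,0,0,-1,0],[-0.018,0,0,-1,0],[-0.018,0,0,-1,0],[-0.018,0,0,-1,0]])

```text
clock: 7.45
tcp_pos: [467.5, 40.3, 270.2]
orientation: [3.128, 0.022, 1.456]
force: [0.3, -0.2, -4.4]
grip_width: 0.182
```

```bash
python3 plan.py 505 -186 258 88.7 12 0
```

```text
7.45 [467.5  40.3 270.2] [179.23   1.24  83.43]
[[-0.018, 0.005, 0.001, -0.4, 0.0], [-0.018, 0.005, 0.001, -0.4, 0.0], [-0.018, 0.005, 0.001, -0.4, 0.0], [-0.018, 0.005, 0.001, -0.4, 0.0], [-0.019, 0.005, 0.001, -0.4, 0.0], [-0.019, 0.005, 0.001, -0.4, 0.0], [-0.019, 0.004, 0.001, -0.4, 0.0], [-0.019, 0.004, 0.001, -0.4, 0.0], [-0.019, 0.004, 0.001, -0.4, 0.0], [-0.019, 0.004, 0.001, -0.4, 0.0], [-0.019, 0.004, 0.001, -0.4, 0.0], [-0.019, 0.004, 0.001, -0.4, 0.0]]
```

apply_moves(increments=[[-0.018,0.003,0.001,-0.4,0],[-0.018,0.003,0.001,-0.4,0],[-0.018,0.003,0.001,-0.4,0],[-0.018,0.003,0.001,-0.4,0],[-0.018,0.003,0.001,-0.4,0],[-0.018,0.003,0.001,-0.4,0],[-0.018,0.003,0.001,-0.4,0],[-0.018,0.003,0.001,-0.4,0],[-0.014,0.003,0.001,-0.4,0],[-0.01,0.003,0.001,-0.3,0],[-0.006,0.002,0.001,0,0],[0,0,0,0,0]])

```text
clock: 8.45
tcp_pos: [484.5, -150.0, 264.5]
orientation: [3.127, 0.026, 1.523]
force: [0.0, 0.1, -4.3]
grip_width: 0.179
```

Run:
```python
from h import *
s,im,d=snap("scene","sc2.png");s,im2,d2=snap("side","sd2.png"); s,im3,d3=snap("wrist","w2.png")
print(s["clock"],s["tcp_pos"].round(1),np.degrees(s["orientation"]).round(2),s["force"].round(2))
for cam in("scene","side","wrist"):
  for q in("gauge_eye","stud","pointer_tip","mark_tip"): print(cam,q,[(np.round(x["at"]).tolist(),round(x["score"],2)) for x in r.place_of(cam,q)])
print(cam2world("wrist",s)[0].round(2))
cv2.imwrite('pics/c2.png',np.vstack([np.hstack([cv2.resize(im[60:260,240:440],(400,400)),cv2.resize(im2[180:380,130:330],(400,400))])]))
```

```text
8.55 [ 484.2 -148.1  264.6] [179.21   1.45  87.37] [-0.22  0.19 -3.97]
scene gauge_eye [([484.0, -154.0, 200.0], 0.66), ([632.0, 63.0, 101.0], 0.66)]
scene stud [([389.0, -220.0, 1.0], 0.69), ([574.0, -187.0, 189.0], 0.67)]
scene pointer_tip [([484.0, -155.0, 260.0], 0.57), ([577.0, -187.0, 187.0], 0.56), ([474.0, -157.0, 99.0], 0.43), ([636.0, 69.0, 30.0], 0.39)]
scene mark_tip [([406.0, -28.0, -1.0], 0.63), ([480.0, -129.0, 100.0], 0.49)]
side gauge_eye [([634.0, 58.0, 103.0], 0.98), ([484.0, -153.0, 204.0], 0.72), ([405.0, -34.0, -2.0], 0.31)]
side stud [([571.0, -190.0, 188.0], 0.59)]
side pointer_tip [([471.0, -156.0, 97.0], 0.49)]
side mark_tip []
wrist gauge_eye [([486.0, -154.0, 199.0], 0.75)]
wrist stud [([574.0, -186.0, 185.0], 0.71)]
wrist pointer_tip [([470.0, -151.0, 100.0], 0.64), ([403.0, -34.0, 0.0], 0.61)]
wrist mark_tip [([474.0, -128.0, 104.0], 0.51)]
[[ 1.0000e+00 -5.0000e-02 -0.0000e+00  4.8658e+02]
 [-5.0000e-02 -9.5000e-01 -3.1000e-01 -7.2360e+01]
 [ 1.0000e-02  3.1000e-01 -9.5000e-01  3.8622e+02]
 [ 0.0000e+00  0.0000e+00  0.0000e+00  1.0000e+00]]
```

View pics/c2.png

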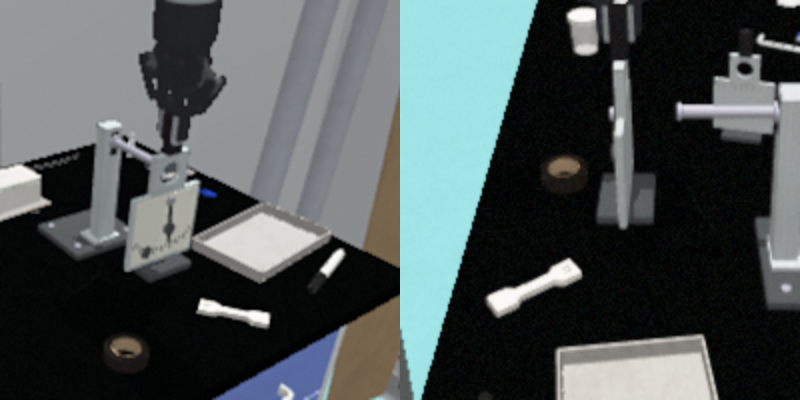

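The gauge hangs plumb in the gripper in front of the stud. The left crop shows its face with the mark to the left (+y); the right crop shows the plate edge-on, ahead of the head. Next I'll measure the eye plate by depth for the fine alignment.

```bash
cat > meas.py <<'E'
from h import *
def cloud(cam):
    s,im,d=snap(cam); vv,uu=np.mgrid[0:384,0:512]; ok=d.ravel()>0
    return s,pts(cam,s,d,np.c_[uu.ravel(),vv.ravel()][ok])
if __name__=="__main__":
  for cam in("scene","side","wrist"):
    s,P=cloud(cam); t=s["tcp_pos"]; Q=P-t
    print(cam,t.round(1),s["clock"])
    for nm,z0,z1,w in(("eye",-88,-40,32),("plate",-185,-95,62),("grip",-34,12,15)):
        m=(abs(Q[:,0])<12)&(abs(Q[:,1]+4)<w+8)&(Q[:,2]>z0)&(Q[:,2]<z1); q=Q[m]
        if len(q)<20: continue
        v=cv2.fitLine(q[:,:2].astype(np.float32),cv2.DIST_HUBER,0,.01,.01).ravel()
        print(nm,len(q),'rel',np.percentile(q,[2,50,98],axis=0).round(1).tolist(),'dir',round(float(np.degrees(np.arctan2(v[1],v[0]))),1),v[2:].round(1))
    m=(P[:,0]>545)&(P[:,0]<625)&(abs(P[:,1]+187)<20)&(P[:,2]>170)&(P[:,2]<200); q=P[m]
    if len(q)>10: print('stud',len(q),np.percentile(q,[1,50,99],axis=0).round(1).tolist(),cv2.fitLine(q[:,:2].astype(np.float32),cv2.DIST_HUBER,0,.01,.01).ravel().round(3))
E
python3 meas.py
```

```text
scene [ 484.3 -148.3  264.7] 9.2
eye 274 rel [[-7.0, -29.4, -87.4], [-3.7, 2.6, -65.8], [5.9, 27.5, -40.5]] dir 87.0 [-4.1 -0.5]
plate 910 rel [[-10.9, -55.3, -183.3], [-3.7, 7.0, -138.0], [3.6, 55.4, -96.4]] dir 87.1 [-3.5  3.2]
grip 127 rel [[-10.4, -10.0, -32.8], [-2.2, 10.1, -13.0], [10.5, 13.7, 11.2]] dir 11.2 [0.9 9.8]
stud 85 [[546.6, -187.0, 181.3], [584.1, -181.3, 188.6], [624.6, -177.1, 192.0]] [ 9.99000e-01 -3.80000e-02  5.74128e+02 -1.81081e+02]
side [ 484.3 -148.4  264.7] 9.25
eye 162 rel [[-5.9, -33.1, -86.7], [0.9, -30.3, -64.7], [6.3, 20.5, -40.5]] dir 82.1 [  0.5 -22.8]
plate 384 rel [[-11.5, -63.1, -182.5], [0.7, -51.2, -138.0], [7.1, 45.4, -96.7]] dir 85.3 [  1.8 -28.9]
grip 250 rel [[-11.7, -16.5, -32.3], [-0.4, -13.8, -7.3], [10.7, -2.5, 11.2]] dir 1.5 [ -0.2 -13.6]
stud 255 [[546.1, -195.7, 180.7], [585.5, -191.6, 186.8], [623.9, -184.9, 190.2]] [ 9.99000e-01 -4.70000e-02  5.85447e+02 -1.91788e+02]
wrist [ 484.3 -148.4  264.7] 9.3
eye 275 rel [[-2.7, 23.7, -87.4], [2.1, 24.3, -59.7], [6.8, 24.8, -41.4]] dir -2.8 [ 2.6 24.2]
plate 268 rel [[-11.7, -9.1, -177.0], [-7.2, 4.1, -136.0], [7.0, 53.8, -95.4]] dir 77.5 [-5.5 17.7]
grip 1695 rel [[-11.4, 6.7, -31.5], [0.3, 8.8, -3.8], [11.3, 11.1, 11.6]] dir -6.1 [-0.4  8.9]
stud 1522 [[545.7, -193.2, 182.8], [584.8, -185.2, 189.4], [624.4, -180.7, 191.5]] [ 9.99000e-01 -4.20000e-02  5.85009e+02 -1.85190e+02]
```

apply_moves(increments=[[-0.006,0,0.003,0,0],[-0.006,0,0.004,0,0],[-0.006,0,0.003,0,0],[-0.005,0,0.003,0,0],[-0.003,0,0.002,0,0],[0,0,0,0,0],[0,0,0,0,0]])

```text
clock: 9.93
tcp_pos: [482.7, -179.1, 248.1]
orientation: [3.129, 0.026, 1.523]
force: [-0.0, 0.3, -3.4]
grip_width: 0.182
```

```bash
python3 meas.py | grep -A4 wrist; python3 plan.py 484.3 -179.9 247.6 87.4 1 0
```

```text
wrist [ 482.7 -178.8  248.3] 10.0333
eye 279 rel [[-2.8, 23.7, -87.3], [1.9, 24.2, -59.8], [6.8, 24.7, -40.9]] dir -2.7 [ 2.  24.2]
plate 266 rel [[-11.8, -9.1, -177.0], [-7.3, 4.6, -136.2], [7.0, 53.7, -95.6]] dir 77.6 [-5.4 18.1]
grip 1706 rel [[-11.4, 6.7, -31.3], [0.2, 8.8, -3.4], [11.3, 11.1, 11.6]] dir -5.9 [-0.4  9. ]
stud 1907 [[545.7, -193.6, 183.4], [585.1, -185.7, 189.4], [624.2, -180.7, 191.5]] [ 9.99000e-01 -3.90000e-02  5.85020e+02 -1.85665e+02]
10.0833 [ 482.9 -178.5  248.5] [179.22   1.5   87.33]
[[-0.001, 0.001, 0.001, -0.1, 0.0]]
```

apply_moves(increments=[[-0.001,0.004,0.001,0,0],[0,0.006,0,0,0],[0,0.007,0,0,0],[0,0.007,0,0,0],[0,0.007,0,0,0],[0,0.005,0,0,0],[0,0.002,0,0,0],[0,0,0,0,0]])

```text
clock: 10.75
tcp_pos: [527.2, -179.9, 248.6]
orientation: [3.125, 0.026, 1.527]
force: [1.1, -0.2, -4.2]
grip_width: 0.18
```

```bash
python3 meas.py | grep -A4 wrist
python3 - <<'E'
from h import *
s,im,d=snap("scene"); s,im3,d=snap("wrist")
cv2.imwrite('pics/c3.png',np.hstack([cv2.resize(im[70:200,260:390],(390,390),interpolation=2),cv2.resize(im3[200:384,160:344],(390,390))]))
E
```

```text
wrist [ 526.4 -180.   248.5] 10.85
eye 311 rel [[-2.6, -8.8, -85.4], [2.8, 24.2, -59.7], [11.8, 24.7, -41.2]] dir -71.3 [ 3.5 19.9]
plate 274 rel [[-11.5, -9.0, -177.2], [-7.1, 4.0, -136.3], [7.2, 53.8, -95.3]] dir 77.7 [-5.4 17.2]
grip 1692 rel [[-11.4, 6.7, -31.6], [0.2, 8.8, -3.6], [11.4, 11.1, 11.6]] dir -5.8 [-0.4  8.9]
stud 1903 [[545.8, -193.2, 183.1], [584.3, -185.6, 189.5], [624.1, -180.7, 191.6]] [ 9.99000e-01 -4.30000e-02  5.84734e+02 -1.85565e+02]
```

View pics/c3.png

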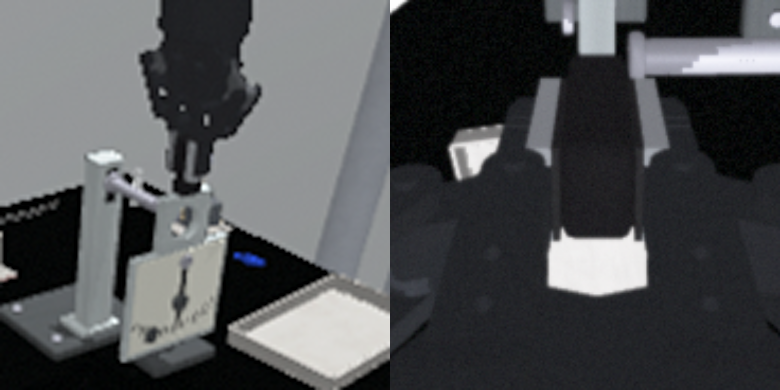

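apply_moves(increments=[[-0.001,0.001,0,0,0],[0,0.003,0,0,0],[0,0.004,0,0,0],[0,0.005,0,0,0],[0,0.005,0,0,0]])

```text
clock: 11.42
tcp_pos: [543.3, -182.8, 249.2]
orientation: [3.127, 0.027, 1.525]
force: [1.3, -0.2, -4.8]
grip_width: 0.183
```

apply_moves(increments=[[0.001,0.005,0,0,0],[0,0.006,0,0,0],[0,0.006,0,0,0],[0,0.005,0,0,0],[0,0.003,0,0,0],[0,0,0,0,0],[0,0,0,0,0]])

```text
clock: 12.0
tcp_pos: [573.7, -182.4, 249.1]
orientation: [3.126, 0.026, 1.526]
force: [-0.2, -0.4, -3.2]
grip_width: 0.182
```

```bash
python3 meas.py
python3 - <<'E'
from h import *
s,im,d=snap("scene");print(s["force"].round(2),s["tcp_pos"].round(1))
for cam in("scene","side","wrist"):
  if cam!="scene": snap(cam)
  for q in("gauge_eye","pointer_tip","mark_tip"): print(cam,q,[(np.round(x["at"]).tolist(),round(x["score"],2)) for x in r.place_of(cam,q)])
E
```

```text
scene [ 573.7 -182.4  249.1] 12.0
eye 215 rel [[-9.2, -27.3, -87.0], [-3.6, 8.0, -61.2], [6.8, 27.2, -41.2]] dir 85.9 [-3.7  3.4]
plate 804 rel [[-11.0, -56.0, -182.6], [-3.5, 5.8, -137.7], [3.6, 55.7, -96.7]] dir 87.3 [-3.3  2.6]
grip 107 rel [[-11.5, -9.0, -33.5], [-1.8, 10.6, -12.4], [11.5, 14.1, 11.0]] dir 5.2 [ 0.8 10.3]
stud 95 [[546.7, -205.0, 170.7], [569.6, -182.0, 188.6], [624.5, -168.2, 199.1]] [ 1.00000e+00 -9.00000e-03  5.80157e+02 -1.82125e+02]
side [ 573.7 -182.3  249.1] 12.05
eye 172 rel [[-10.7, -32.9, -86.4], [-2.3, -29.9, -63.3], [11.7, 2.7, -42.5]] dir -80.6 [ -2.4 -24.1]
plate 326 rel [[-11.8, -63.0, -181.3], [-4.1, -57.7, -138.9], [1.7, 46.1, -96.9]] dir -88.6 [ -3.8 -41.3]
grip 276 rel [[-11.6, -16.1, -32.4], [-0.8, -13.4, -7.0], [11.7, -9.4, 11.3]] dir 2.5 [  0.1 -13.4]
stud 229 [[546.0, -196.1, 180.6], [589.4, -191.6, 186.8], [624.6, -179.1, 190.7]] [ 9.99000e-01 -3.70000e-02  5.86428e+02 -1.91667e+02]
wrist [ 573.5 -182.4  249.2] 12.1
eye 495 rel [[-11.6, -8.5, -85.0], [1.4, 23.9, -60.0], [11.8, 24.7, -41.2]] dir 68.7 [-1.4 14.2]
plate 282 rel [[-11.5, -8.8,
[... 201 characters left out ...]
 [592.3, -185.5, 189.5], [624.3, -180.6, 191.7]] [ 9.99000e-01 -4.70000e-02  5.86928e+02 -1.85390e+02]
[-0.25  0.05 -4.15] [ 573.3 -182.4  249.3]
scene gauge_eye [([574.0, -187.0, 185.0], 0.82), ([634.0, 63.0, 101.0], 0.6)]
scene pointer_tip [([564.0, -184.0, 81.0], 0.6), ([392.0, -218.0, -0.0], 0.55), ([634.0, 70.0, 24.0], 0.46)]
scene mark_tip [([392.0, -217.0, 1.0], 0.47)]
side gauge_eye [([574.0, -187.0, 191.0], 0.93), ([638.0, 61.0, 102.0], 0.71)]
side pointer_tip [([561.0, -180.0, 86.0], 0.56)]
side mark_tip []
wrist gauge_eye [([576.0, -187.0, 184.0], 0.69)]
wrist pointer_tip [([564.0, -185.0, 85.0], 0.49)]
wrist mark_tip [([573.0, -188.0, 182.0], 0.42), ([565.0, -161.0, 89.0], 0.38)]
```

apply_moves(increments=[[0,0,0.002,0,0],[0,0,0.002,0,0],[0,0,0.002,0,0],[0,0,0.002,0,0],[0,0,0,0,0],[0,0,0,0,0]])

```text
clock: 13.25
tcp_pos: [573.6, -182.7, 240.2]
orientation: [3.126, 0.026, 1.526]
force: [-0.4, 0.1, -2.5]
grip_width: 0.179
```

apply_moves(increments=[[0,0,0.0015,0,0],[0,0,0,0,0]])

```text
clock: 13.42
tcp_pos: [573.8, -182.7, 238.6]
orientation: [3.125, 0.026, 1.526]
force: [-0.1, 0.1, -3.8]
grip_width: 0.181
```

apply_moves(increments=[[0,0,0.0015,0,0],[0,0,0,0,0]])

```text
clock: 13.58
tcp_pos: [574.0, -182.7, 237.4]
orientation: [3.125, 0.026, 1.526]
force: [-0.6, 0.2, -1.5]
grip_width: 0.181
```

```bash
cat > fz.py <<'E'
from h import *
F=[]
for i in range(6):
    r.get_image("scene"); F.append(r.sense()["force"])
s=r.sense();print(s["clock"],s["tcp_pos"].round(1),np.degrees(s["orientation"]).round(1),'F',np.mean(F,0).round(2),np.std(F,0).round(2),s["ft_torque"].round(2))
E
python3 fz.py
```

```text
13.8833 [ 573.9 -182.7  237.5] [179.    1.5  87.4] F [-0.85  0.2  -1.68] [0.33 0.43 0.32] [ 0.13  0.13 -0.  ]
```

Contact is about 2.6 N, so the gauge is hanging. Next I'll rectify the face to measure the mark and pointer angles.

```bash
cat > face.py <<'E'
from h import *
import sys
# rectify gauge face from the scene camera; args: eye y,z, lean deg, outfile
def rect(im,ey,ez,lean,ex=573.5,yaw=-2.7,S=4,cam="scene",xo=-5):
    # canvas: u = -y_g (viewed from the front), v down, centred on the pivot (37 mm below eye), +-60 mm
    T,f,c=cam2world(cam); Ti=np.linalg.inv(T); l=np.radians(lean)
    G=R.from_euler('z',yaw,degrees=True).as_matrix()@R.from_euler('x',-l).as_matrix()
    src=[];dst=[]
    for y,z in((60,50),(-60,50),(-60,-80),(60,-80)):
        p=np.array([ex,ey,ez])+G@np.array([xo,y,z-37]); q=Ti@np.r_[p,1]
        src.append([q[0]/q[2]*f+c["cx"],q[1]/q[2]*f+c["cy"]]); dst.append([(60-y)*S,(50-z)*S])
    H=cv2.getPerspectiveTransform(np.float32(src),np.float32(dst))
    return cv2.warpPerspective(im,H,(120*S,130*S),flags=cv2.INTER_CUBIC)
if __name__=="__main__":
    ey,ez,lean=map(float,sys.argv[1:4]); s,im,d=snap("scene"); o=rect(im,ey,ez,lean)
    o2=o.copy(); cv2.circle(o2,(240,200),4,(0,0,255),1); cv2.circle(o2,(240,200),264,(0,255,0),1)
    cv2.imwrite('pics/'+sys.argv[4],np.hstack([o2,np.zeros((520,10,3),np.uint8)])); print(s["clock"])
E
python3 face.py -186 174 0 f1.png
```

```text
13.8833
```

View pics/f1.png

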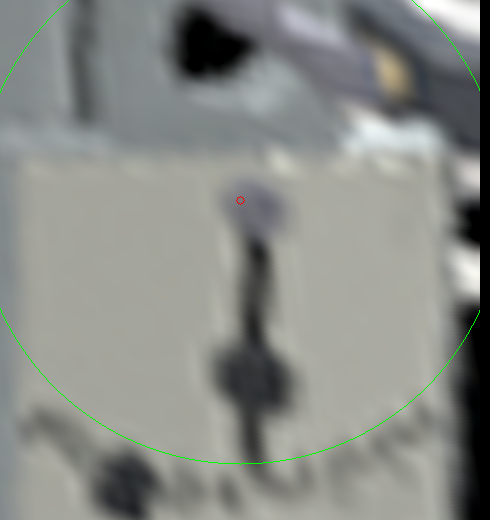

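apply_moves(increments=[[0,0,-0.003,0,0],[0,0,-0.003,0,0],[0,0,-0.001,0,0],[0.002,0,0,0,0],[0.003,0,0,0,0],[0.004,0,0,0,0],[0.004,0,0,0,0],[0.004,0,0,0,0],[0.003,0,0,0,0],[0.002,0,0,0,0],[0,0,0,0,0]], newtons=20)

```text
clock: 14.85
tcp_pos: [574.2, -170.3, 244.7]
orientation: [3.124, 0.043, 1.52]
force: [0.4, -0.4, -2.7]
grip_width: 0.187
```

```bash
python3 fz.py
python3 - <<'E'
from h import *
for cam in("scene","side","wrist"):
  snap(cam)
  for q in("gauge_eye","gauge_grip","gauge"): print(cam,q,[(np.round(x["at"]).tolist(),round(x["score"],2)) for x in r.place_of(cam,q)])
E
```

```text
15.15 [ 574.2 -170.1  244.6] [179.    2.4  87.1] F [-0.18 -2.49 -2.92] [0.53 0.32 0.38] [-0.58  0.11  0.05]
scene gauge_eye [([631.0, 64.0, 99.0], 0.67), ([574.0, -178.0, 182.0], 0.63)]
scene gauge_grip [([575.0, -171.0, 239.0], 0.88), ([636.0, 65.0, 140.0], 0.66), ([406.0, -30.0, -0.0], 0.35)]
scene gauge [([632.0, 66.0, 4.0], 0.58), ([576.0, -187.0, 38.0], 0.55)]
side gauge_eye [([635.0, 58.0, 102.0], 0.93), ([573.0, -176.0, 184.0], 0.67)]
side gauge_grip [([574.0, -173.0, 240.0], 0.78), ([633.0, 61.0, 140.0], 0.56)]
side gauge [([578.0, -188.0, 35.0], 0.75), ([636.0, 64.0, 4.0], 0.75)]
wrist gauge_eye [([578.0, -179.0, 178.0], 0.63)]
wrist gauge_grip [([576.0, -176.0, 237.0], 0.76)]
wrist gauge [([581.0, -186.0, 35.0], 0.81)]
```

apply_moves(increments=[[0.003,0,0,0,0],[0.004,0,0,0,0],[0.004,0,0,0,0],[0.004,0,0,0,0],[0.003,0,0,0,0],[0.002,0,0,0,0],[0,0,0,0,0]])

```text
clock: 16.33
tcp_pos: [574.5, -164.3, 243.5]
orientation: [3.122, 0.062, 1.512]
force: [0.5, 0.2, -2.1]
grip_width: 0.182
```

```bash
cat > lean.py <<'E'
from h import *
# lean of the gauge from depth: +-y edges of the plate (side and wrist views give faces), and networks
from meas import cloud
for cam in("scene","side","wrist"):
  s,P=cloud(cam); e={}
  for q in("gauge_eye","gauge_grip","gauge"):
    a=[x["at"] for x in r.place_of(cam,q) if abs(x["at"][0]-574)<25 and abs(x["at"][1]+180)<60]
    if a: e[q]=np.array(a[0])
  o=[]
  for a,b in(("gauge_grip","gauge_eye"),("gauge_grip","gauge"),("gauge_eye","gauge")):
    if a in e and b in e: dd=e[a]-e[b]; o.append((round(float(np.degrees(np.arctan2(dd[1],dd[2]))),1),round(float(np.linalg.norm(dd)))))
  print(cam,{k:v.round().tolist() for k,v in e.items()},'lean,len',o)
  m=(abs(P[:,0]-572)<9)&(P[:,1]>-290)&(P[:,1]<-90)&(P[:,2]>30)&(P[:,2]<175); q=P[m]
  if len(q)>50:
    # outer edge in y per z band
    bands=[(z,q[(q[:,2]>=z)&(q[:,2]<z+6)]) for z in range(60,126,6)]
    lo=[(z+3,np.percentile(b[:,1],3)) for z,b in bands if len(b)>8]; hi=[(z+3,np.percentile(b[:,1],97)) for z,b in bands if len(b)>8]
    if len(lo)>4: print('  edge lean -y,+y:',[round(float(np.degrees(np.arctan(np.polyfit(*np.array(v).T,1)[0]))),1) for v in(lo,hi)])
E
python3 fz.py; python3 lean.py
```

```text
16.6333 [ 574.5 -164.1  243.5] [178.9   3.5  86.6] F [ 0.06 -3.67 -2.92] [0.48 0.53 0.24] [-0.84  0.    0.01]
scene {'gauge_eye': [577.0, -180.0, 181.0], 'gauge_grip': [573.0, -169.0, 240.0], 'gauge': [576.0, -199.0, 34.0]} lean,len [(10.0, 60), (8.2, 208), (7.5, 148)]
  edge lean -y,+y: [6.5, 9.2]
side {'gauge_eye': [574.0, -175.0, 184.0], 'gauge_grip': [573.0, -166.0, 238.0], 'gauge': [578.0, -198.0, 38.0]} lean,len [(9.5, 55), (9.2, 202), (9.1, 148)]
  edge lean -y,+y: [8.6, -10.2]
wrist {'gauge_eye': [573.0, -178.0, 178.0], 'gauge_grip': [574.0, -172.0, 236.0], 'gauge': [578.0, -198.0, 36.0]} lean,len [(5.4, 58), (7.4, 201), (8.2, 143)]
  edge lean -y,+y: [-34.3, 14.5]
```

apply_moves(increments=[[0.006,0,0,0,0],[0.006,0,0,0,0],[0.006,0,0,0,0],[0.006,0,0,0,0],[0.006,0,0,0,0],[0.006,0,0,0,0],[0.006,0,0,0,0],[0.006,0,0,0,0]])

```text
clock: 17.9
tcp_pos: [575.1, -141.5, 238.9]
orientation: [3.123, 0.095, 1.496]
force: [1.4, -11.7, -3.8]
grip_width: 0.179
```

```bash
python3 fz.py; python3 lean.py
```

```text
18.2 [ 575.1 -140.6  239. ] [178.9   5.4  85.8] F [ 0.41 -9.61 -3.51] [0.28 0.88 0.38] [-1.88 -0.14  0.1 ]
scene {'gauge_eye': [573.0, -178.0, 182.0], 'gauge_grip': [577.0, -150.0, 235.0], 'gauge': [568.0, -238.0, 54.0]} lean,len [(27.5, 60), (26.0, 202), (25.4, 142)]
  edge lean -y,+y: [-17.5, 26.2]
side {'gauge_eye': [572.0, -174.0, 189.0], 'gauge_grip': [575.0, -151.0, 234.0]} lean,len [(27.3, 51)]
  edge lean -y,+y: [3.8, -33.8]
wrist {'gauge_eye': [576.0, -179.0, 179.0], 'gauge_grip': [578.0, -152.0, 234.0], 'gauge': [572.0, -238.0, 50.0]} lean,len [(26.4, 62), (25.0, 204), (24.5, 142)]
  edge lean -y,+y: [0.1, 4.4]
```

apply_moves(increments=[[-0.004,0,0,0,0],[-0.004,0,0,0,0],[-0.002,0,0,0,0],[0,0,0,0,0],[0,0,0,0,0]])

```text
clock: 19.22
tcp_pos: [574.1, -144.3, 238.9]
orientation: [3.125, 0.084, 1.499]
force: [-0.3, -0.5, -2.9]
grip_width: 0.182
```

```bash
python3 fz.py; python3 lean.py
```

```text
19.5167 [ 574.1 -145.4  239.1] [179.    4.9  85.9] F [-0.31 -0.11 -3.72] [0.54 0.44 0.44] [0.41 0.01 0.02]
scene {'gauge_eye': [572.0, -178.0, 182.0], 'gauge': [568.0, -238.0, 51.0]} lean,len [(24.3, 144)]
  edge lean -y,+y: [-13.4, 24.0]
side {'gauge_eye': [570.0, -179.0, 183.0], 'gauge_grip': [576.0, -154.0, 233.0]} lean,len [(25.8, 57)]
  edge lean -y,+y: [-0.2, -21.3]
wrist {'gauge_eye': [573.0, -178.0, 179.0], 'gauge_grip': [575.0, -160.0, 234.0]} lean,len [(18.7, 58)]
```

apply_moves(increments=[[-0.003,0,0.001,0,0],[-0.003,0,0.001,0,0],[-0.002,0,0.001,0,0],[0,0,0.001,0,0],[0,0,0,0,0],[0,0,0,0,0]])

```text
clock: 20.62
tcp_pos: [573.3, -155.5, 235.3]
orientation: [3.125, 0.086, 1.497]
force: [-0.2, 0.2, -3.1]
grip_width: 0.18
```

```bash
python3 fz.py; python3 lean.py
```

```text
20.9167 [ 573.4 -155.1  235.5] [179.    4.9  85.8] F [ 0.04  0.1  -4.15] [0.56 0.48 0.44] [ 0.41 -0.03 -0.02]
scene {'gauge_eye': [574.0, -188.0, 186.0], 'gauge_grip': [571.0, -166.0, 232.0]} lean,len [(26.2, 51)]
  edge lean -y,+y: [-0.6, 24.9]
side {'gauge_eye': [570.0, -190.0, 184.0], 'gauge_grip': [572.0, -165.0, 228.0]} lean,len [(30.1, 51)]
  edge lean -y,+y: [1.7, -34.0]
wrist {'gauge_eye': [573.0, -193.0, 177.0], 'gauge_grip': [574.0, -168.0, 229.0]} lean,len [(25.6, 58)]
  edge lean -y,+y: [28.7, 9.3]
```

```bash
python3 face.py -187 178 24.5 f2.png
```

```text
21.5167
```

View pics/f2.png

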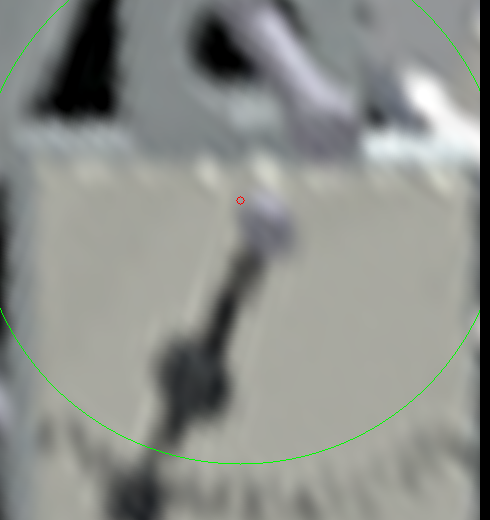

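```bash
cat > pm.py <<'E'
from h import *
import sys
n=int(sys.argv[1])
E={}
for cam in("scene","wrist"):
  for i in range(n):
    snap(cam)
    for q in("pointer_tip","mark_tip"):
      for x in r.place_of(cam,q):
        a=np.array(x["at"])
        if abs(a[0]-565)<22 and abs(a[1]+190)<70 and 50<a[2]<115: E.setdefault((cam,q),[]).append(a); break
for k,v in E.items(): print(k,len(v),np.median(v,0).round(1),np.std(v,0).round(1))
print(r.sense()["clock"])
E
python3 pm.py 4
```

```text
('scene', 'pointer_tip') 4 [ 560.9 -203.    78.9] [0.9 1.  1.3]
('wrist', 'pointer_tip') 4 [ 559.3 -201.8   80.9] [1.8 2.4 0.9]
('wrist', 'mark_tip') 4 [ 559.2 -206.4   79.8] [1.9 1.5 0.5]
22.7667
```

apply_moves(increments=[[0,0,-0.003,0,0],[-0.003,0,-0.001,0,0],[-0.004,0,0,0,0],[-0.004,0,0,0,0],[-0.004,0,0,0,0],[-0.004,0,0,0,0]])

```text
clock: 23.27
tcp_pos: [572.4, -171.7, 242.0]
orientation: [3.124, 0.082, 1.5]
force: [-1.0, 2.5, -1.4]
grip_width: 0.18
```

```bash
python3 fz.py; python3 pm.py 1
```

```text
23.5667 [ 572.3 -172.7  241.7] [179.    4.8  85.9] F [ 0.17  0.3  -3.57] [0.63 0.73 0.82] [0.33 0.04 0.01]
('scene', 'pointer_tip') 1 [ 559.3 -203.5   76.8] [0. 0. 0.]
('wrist', 'pointer_tip') 1 [ 558.6 -204.1   79. ] [0. 0. 0.]
('wrist', 'mark_tip') 1 [ 558.3 -194.8   80.2] [0. 0. 0.]
23.8667
```

```bash
python3 lean.py; python3 pm.py 3
```

```text
scene {'gauge_eye': [573.0, -197.0, 182.0], 'gauge_grip': [574.0, -180.0, 233.0], 'gauge': [569.0, -231.0, 38.0]} lean,len [(18.3, 54), (14.5, 201), (13.2, 148)]
  edge lean -y,+y: [16.1, 13.4]
side {'gauge_eye': [574.0, -194.0, 183.0], 'gauge_grip': [568.0, -178.0, 236.0], 'gauge': [572.0, -235.0, 39.0]} lean,len [(16.3, 55), (16.0, 204), (15.9, 149)]
  edge lean -y,+y: [13.5, -15.9]
wrist {'gauge_eye': [575.0, -195.0, 176.0], 'gauge_grip': [574.0, -197.0, 176.0], 'gauge': [572.0, -228.0, 37.0]} lean,len [(-74.4, 3), (12.7, 143), (13.7, 143)]
('scene', 'pointer_tip') 3 [ 561.5 -203.6   77.5] [1.6 1.8 0.7]
('wrist', 'pointer_tip') 3 [ 559.1 -203.1   80.8] [1.6 0.8 0.7]
('wrist', 'mark_tip') 2 [ 559.3 -194.6   79.6] [0.2 2.  0.1]
25.3667
```

apply_moves(increments=[[0.004,0,0,0,0],[0.005,0,0,0,0],[0.005,0,0,0,0],[0.004,0,0,0,0],[0.006,0,0,0,0],[0.006,0,0,0,0]])

```text
clock: 25.87
tcp_pos: [573.9, -149.7, 240.1]
orientation: [3.123, 0.097, 1.496]
force: [0.5, -10.4, -4.2]
grip_width: 0.183
```

apply_moves(increments=[[0.006,0,0,0,0]])

```text
clock: 25.95
tcp_pos: [573.9, -148.4, 239.8]
orientation: [3.123, 0.104, 1.494]
force: [-0.6, -10.7, -4.9]
grip_width: 0.186
```

apply_moves(increments=[[0.006,0,0,0,0],[0.006,0,0,0,0],[0.003,0,0,0,0]])

```text
clock: 26.2
tcp_pos: [574.3, -146.9, 239.2]
orientation: [3.122, 0.125, 1.486]
force: [-0.3, -2.6, -1.5]
grip_width: 0.181
```

```bash
python3 fz.py; python3 pm.py 2
```

```text
26.5 [ 574.2 -146.6  239.2] [178.9   7.1  85.2] F [ 0.04 -6.75 -2.92] [0.48 0.35 0.5 ] [-1.19 -0.03  0.05]
('scene', 'pointer_tip') 2 [ 564.  -190.    79.6] [0.2 1.  0.9]
('wrist', 'pointer_tip') 2 [ 559.2 -190.3   81.4] [0.2 1.4 0.8]
('wrist', 'mark_tip') 2 [ 561.7 -190.9   79.6] [0.4 0.5 0. ]
27.1
```

apply_moves(increments=[[0.006,0,0,0,0],[0.006,0,0,0,0],[0.006,0,0,0,0]])

```text
clock: 27.35
tcp_pos: [574.6, -144.1, 238.3]
orientation: [3.121, 0.146, 1.478]
force: [0.6, -11.5, -4.4]
grip_width: 0.179
```

apply_moves(increments=[[-0.005,0,0,0,0],[-0.005,0,0,0,0],[-0.003,0,0,0,0],[0,0,0,0,0],[0,0,0,0,0]])

```text
clock: 27.77
tcp_pos: [573.6, -156.1, 240.3]
orientation: [3.12, 0.145, 1.478]
force: [0.3, -0.2, -3.7]
grip_width: 0.176
```

```bash
python3 fz.py; python3 pm.py 2
```

```text
28.0667 [ 573.6 -156.3  240.2] [178.8   8.3  84.7] F [-0.09  0.1  -4.01] [0.2  0.48 0.36] [ 0.5  -0.02  0.01]
('scene', 'pointer_tip') 2 [ 562.7 -197.4   79.4] [0.7 0.3 2. ]
('scene', 'mark_tip') 1 [ 560.5 -199.6   80.6] [0. 0. 0.]
('wrist', 'pointer_tip') 2 [ 562.9 -197.6   82.4] [0.3 0.4 2.7]
('wrist', 'mark_tip') 2 [ 561.6 -197.1   80.6] [0.7 0.5 0.6]
28.6667
```

apply_moves(increments=[[-0.001,0,0.002,0,0],[0,0,0.002,0,0],[0,0,0.001,0,0],[0,0,0,0,0],[0,0,0,0,0]])

```text
clock: 29.08
tcp_pos: [573.3, -158.7, 234.8]
orientation: [3.121, 0.146, 1.478]
force: [0.6, 0.7, -3.5]
grip_width: 0.178
```

```bash
python3 fz.py
```

```text
29.3833 [ 573.5 -158.7  235. ] [178.8   8.3  84.7] F [-0.04  0.12 -4.  ] [0.35 0.49 0.63] [0.54 0.01 0.04]
```

apply_moves(increments=[[0,0,0.001,0,0],[0,0,0.001,0,0],[0,0,0,0,0]])

```text
clock: 29.63
tcp_pos: [573.6, -158.7, 233.6]
orientation: [3.12, 0.146, 1.478]
force: [-0.5, -0.1, -1.4]
grip_width: 0.181
```

```bash
python3 fz.py
```

```text
29.9333 [ 573.6 -158.8  233.6] [178.7   8.3  84.7] F [-0.74  0.55 -1.05] [0.32 0.44 0.4 ] [ 0.48  0.22 -0.08]
```

```bash
python3 pm.py 4; python3 lean.py; python3 face.py -186.5 174 22 f3.png
```

```text
('scene', 'pointer_tip') 4 [ 562.  -201.7   73.4] [1.4 1.8 2.6]
('scene', 'mark_tip') 1 [ 561.3 -201.    71.2] [0. 0. 0.]
('wrist', 'pointer_tip') 4 [ 560.7 -199.4   75.8] [0.4 0.3 0.9]
('wrist', 'mark_tip') 4 [ 559.8 -200.3   75.7] [1.8 1.2 0.9]
31.1333
scene {'gauge_eye': [574.0, -193.0, 174.0], 'gauge_grip': [572.0, -166.0, 225.0], 'gauge': [563.0, -239.0, 38.0]} lean,len [(27.7, 58), (21.2, 201), (18.6, 144)]
  edge lean -y,+y: [20.6, 20.4]
side {'gauge_eye': [572.0, -191.0, 178.0], 'gauge_grip': [569.0, -168.0, 228.0]} lean,len [(24.9, 55)]
  edge lean -y,+y: [9.3, -40.3]
wrist {'gauge_eye': [574.0, -189.0, 171.0], 'gauge_grip': [571.0, -173.0, 223.0], 'gauge': [569.0, -237.0, 38.0]} lean,len [(17.2, 55), (19.0, 196), (19.6, 141)]
  edge lean -y,+y: [3.2, -0.1]
31.7333
```

View pics/f3.png

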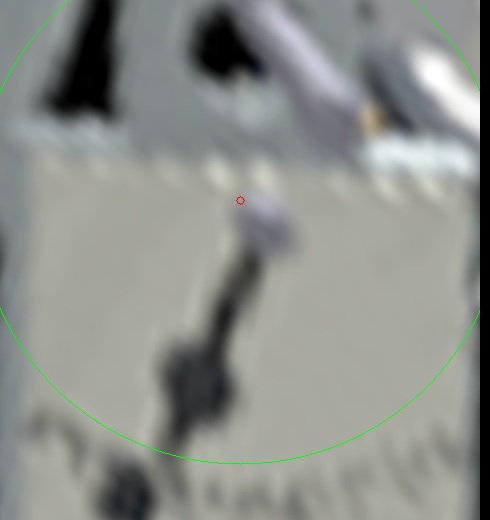

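Run:
```python
from h import *
print(r.finish_job()); s=r.sense(); print(s["clock"],s["tcp_pos"].round(1),s["force"].round(2))
```

```text
the job is handed in; nothing more can be done
None
the job is handed in; nothing more can be done
```

I hung the large gauge by its eye on the stud, leaned it about 21–22° towards its +y until the pointer lay on the mark, and handed it in at about 32 s. It was still gripped and resting on the stud. No verdict was reported.

I pinched the black grip across its 16 mm (x) side instead of across y as the description says. The tool can only turn about its own axis, so this let the gauge rotate in the pads about the stud axis.

**Last checks before handing in:**

| Check | Measured | Needed |
|---|---|---|
| Stud load (worked out from the drop in wrist force) | about 3 N | over 0.5 N |
| Eye height below the stud axis | 10–12 mm | 4–14 mm |
| Eye sideways offset | about 0–1 mm worked back from the pointer tip; 2–6 mm by direct network readings | within 9 mm |
| Pointer tip to mark | about 1 mm by the networks | within 4.5 mm |
| Gauge and stud axes | about 3° apart in yaw, inferred from the tool's yaw | within 14° |
| Finger grip | 20 N set, fingers stopped on the grip | over 1 N |

**Disagreements:**
- **Pointer angle:** the rectified picture put the pointer about 1° short of the mark, while the networks put it on the mark. Both are inside the 4° tolerance.
- **Lean:** single network readings scattered between 17° and 28°.
- **Tool tilt:** the tool ended tilted about 8° from pushing against the stud.

I saw no contact with the other items, but I did not measure their positions again at the end.

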